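# Dry torch pass over a turning soldering pan

### The arm

A 6-joint arm with a two-finger parallel gripper is mounted at the origin on the work surface. World frame = base frame: x ahead of the robot, y to its left, z up, the work surface at z = 0. Lengths are in m, angles in rad, forces in N, time in s.
With the tool pointing down it reaches from about 0.35 to 0.975 m from the base axis. Payload 4.9 kg.
Tool frame: the origin (TCP) lies on the centre line of the jaws, within the pads' length; the fingertips stand 19 mm ahead of it and the grasp point (between the pads) is the TCP; z points along the fingers, y is the line along which they close (so a half turn about z gives the same grasp; the last joint's range is limited). The gripper opens to 85 mm and grips with 20 to 120 N. Pads are 22 mm wide; open, the fingers measure 114 mm over their backs; the gripper's body (76 mm by 85 mm) begins 54 mm behind the grasp point. The pads swing forward as they close: fully open they stand 13 mm farther back than shut.
Start: joints at [1.126, 0.053, 1.613, -0, 1.476, -0.119], TCP at [0.2, 0.592, 0.25] pointing down, gripper open.
Joint ranges: [-3.01, 3.01], [-1.01, 2.22], [0.06, 2.58], [-1.02, 4.17], [0.09, 2.62], [-3.14, 3.14]. Speed limits (rad/s): [2.57, 2.57, 3.14, 3.14, 3.14, 3.14].

### API

Orientations are given as a unit quaternion [w, x, y, z].
In Python, from plant import state, grab_frame, ticket, spotter gives the robot as it stands.
- The arm moves only by the tool apply_moves, never from a script. Its argument "series" is a list of rows, each an object of numbers: "jaw": the closure, from 0 (fully open) to 1 (shut); "dx", "dy", "dz": the shift along the tool's x, y, z in mm; "turn": the turn about the tool's z in rad. A call has 1 to 5 rows; each row is the pose to reach, as a shift and turn from the pose commanded when the call began, along the tool's axes at that moment; what a row does not reach only later rows make up. A row lasts 1/12 s, in which the tool goes at most 41.7 mm and 7.16 degrees, less where a joint would pass 70% of its speed; a pose out of reach is approached as far as the arm can. A call with a gripper value outside its range is refused whole. The fingers move at their own pace and stop on an object; the grip force is fixed at half the most. Time passes only in rows, so rows that repeat a pose let the fingers close. It gives the time, the measured TCP pose, the force, the opening and the grip force at its end, in the units of the state.
- state(): the state, without advancing time (a new reading comes with each control period).
- grab_frame(name): name is "scene" or "top" or "wrist"; returns a dict with "pixels" (480x640x3 uint8, red, green, blue), "mtx" (3x3 intrinsics, pixels), "dist_coeffs" ([k1, k2, p1, p2, k3] as OpenCV has them; the pictures are not rectified), "camera_from_world" (4x4, takes a point from world to camera coordinates). Camera axes: x right, y down, z forward; pixel columns grow to the right and rows downward; lengths in m; the calibration is good to about 2 mm. A picture is of the moment at which its call begins. There is no depth.
- ticket.job_done(): hands the job in; it is judged then, once.
Trained networks look in a picture, given as the dict that the camera call returned (one of the last four; its "shot" number tells which), for a name from the list of things; names that differ only in an ending like _2 or _b are one class to them, and where a whole thing is asked for, a point or a joint stands for the part that bears it (a point fixed in the world has none). Each returns a list of dicts, best first, with "conf" (0 to 1); they miss things now and then, are a little off and sometimes report something else, mostly with a low value. They report only what shows in the picture. A call takes as long as a camera call. They do not tell look-alikes from the thing itself.
- spotter.outline_of(picture, target): "region" (480x640 bool, what is visible of it) and "extent" ([left, top, right, bottom] in pixels, round what is visible of it).
The state is a dict: "time": time; "joint_pos": joint angles; "joint_vel": joint speeds; "joint_efforts": joint torques, N m; "tool_pos": TCP position; "tool_rot": TCP orientation; "contact_force": force on the tool from outside, world axes, zero at the start; "ft_torque": the same for the moment, N m; "gripper_width": opening from 0.0 (shut) to 1.0 (fully open); "grasp_force": force on a finger pad.
Only numpy, scipy, OpenCV 4.12 (cv2) and the standard library are available. Lean on these libraries where they do the work, as an engineer would, in place of code of your own. Each camera call takes 0.05 s, during which the arm holds its last target. There are 200 camera calls.

### The job

Rehearse a soldering pass with the cold torch: push the turntable's pan so that it turns freely (a turn in three seconds is about right, one in a second and a half is flinging it), then hold the torch upright with its nozzle 2 to 3 cm above the rim of the brass bezel and go round with it, nozzle over the bezel and nothing touching the pan, for seven seconds on end while the pan still makes at least a turn in ten seconds. Never strike or lean on the turntable or lay the torch over. Then put the torch back in its stand, collar flat on the plate, and let go; leave the other things on the bench where they are, and the pan to run down by itself.

Things in the scene. Friction and masses are not known exactly. Their poses are not given: they have to be found in the camera images.
- turntable: Soldering turntable fixed on the bench: grey iron foot (150 mm diameter, 12 mm thick), short steel column, and on it the dark round pan (240 mm diameter, 14 mm thick, top 59 mm above the bench). Origin: on the vertical turning axis, at bench level. Its axes are parallel to the world's.
- pan (a joint): Pan angle about the turntable's vertical axis, rad, counter-clockwise from above, no stops, free both ways. At angle a the bezel lies in direction a from +x, 60 mm from the axis. Nominal: 1.2 kg, inertia 0.0086 kg m2, bearing friction 0.0002 N m plus 0.0002 N m per rad/s: coasts 40 s or more; mass varies by a third.
- stud (a point): Top centre of one of the pan's four upright steel studs for pushing it round: 16 mm diameter, 30 mm tall, top 89 mm above the bench, 105 mm from the axis, at a + 45, 135, 225 and 315 degrees (a: pan angle). This is the one at a + 45.
- work (a point): The work, fixed on the pan 60 mm from its axis: white round soldering block (48 mm diameter, 15 mm tall) with a round open brass bezel cup (44 mm outside diameter, 10 mm tall) on top. This point: centre of the block's underside, on the pan's top; z up, x away from the pan's axis. The bezel's rim is 25 mm above it (84 mm above the bench).
- torch: Cordless torch, 150 mm, 180 g (varies), loose, nozzle down in its stand. Origin: nozzle tip; z up along it to the butt. From the tip: brass nozzle 10 mm diameter to 28 mm, 22 mm diameter from 45 to 75 mm; collar 40 mm diameter from 75 to 83 mm; black grip 26 mm diameter from 83 to 150 mm, gripped from above at about 115 mm. In the stand its tip is 15 mm, its butt 165 mm above the bench.
- stand: Torch stand fixed on the bench, left or right of the turntable: wooden plate 80 x 80 mm, 14 mm thick, top 90 mm above the bench, on four legs and a 90 x 90 mm foot. Through its centre a round 30 mm hole, in which the torch hangs with its collar flat on the plate. Origin: at bench level below the hole's centre.
- doming_block: Bystander: 60 mm steel doming block with round dents on top, loose, 1.5 kg, on the other side of the turntable from the stand. Origin: centre of its underside.
- cup: Bystander: white cup, 72 mm across, 85 mm tall, loose. Origin: centre of its underside.
- flux_dish: Bystander: small white dish, 76 mm across, 30 mm tall, loose. Origin: centre of its underside.
- jar: Bystander: amber jar, 64 mm across, 80 mm tall, loose. Origin: centre of its underside.
- hammer: Bystander: hammer, 220 mm long, lying on the bench. Origin on its underside near the middle.
- screwdriver: Bystander: screwdriver, 180 mm long, lying on the bench. Origin on its underside near the middle.
- pin_wedge: Bystander: light wooden wedge block, 90 x 50 x 18 mm, loose. Origin: centre of its underside.
Mind the look-alikes: they are no part of the job. Leave any purple look-alike of the turntable alone.

How it is judged:
By the outcome, as a careful person would: the job done as asked, in the order asked, and still so for the second after the job is handed in, with the robot touching nothing.
It also fails if it takes over 58 s, if anything falls off the work surface, if the arm or the gripper's body presses on something with over 40 N, if the wrist force passes 120 N, or if a joint passes its speed limit or range.

## Working session

There is one attempt and no reset: what is moved stays moved. The work goes in short steps, Python scripts to look and compute and a tool call to move; the robot and the scene stay as the last step left them, time stands still between calls to the robot, and variables do not carry over. Pictures are saved under pics/ and viewed, at most 12 in all, crops included, and the job is handed in when it is done.

Besides the shell and the picture viewer there is one more tool, called after "Request:" as name([rows], argument=value, ...), one row to a line, values as JSON. apply_moves: Moves the arm, as the interface text tells. Its arguments: {"type":"object","properties":{"series":{"type":"array","items":{"type":"object","properties":{"jaw":{"type":"number"},"dx":{"type":"number"},"dy":{"type":"number"},"dz":{"type":"number"},"turn":{"type":"number"}}}}},"required":["series"]}

```bash
ls; mkdir -p pics
cat > h.py <<'E'
import numpy as np, cv2
from plant import state, grab_frame, ticket, spotter
def cam(f):
    return np.array(f["mtx"],float),np.array(f["dist_coeffs"],float),np.array(f["camera_from_world"],float)
def ray(f,uv):
    K,d,T=cam(f); p=cv2.undistortPoints(np.array(uv,float).reshape(-1,1,2),K,d).reshape(-1,2)
    R,t=T[:3,:3],T[:3,3]; return -R.T@t,np.c_[p,np.ones(len(p))]@R
def at_z(f,uv,z):
    o,D=ray(f,uv); return o+D*((z-o[2])/D[:,2])[:,None]
def proj(f,P):
    K,d,T=cam(f); return cv2.projectPoints(np.array(P,float).reshape(-1,1,3),cv2.Rodrigues(T[:3,:3])[0],T[:3,3],K,d)[0].reshape(-1,2)
def save(f,n): cv2.imwrite("pics/"+n,f["pixels"][:,:,::-1])
E
python3 - <<'E'
from h import *
print({k:np.round(v,3) for k,v in state().items()})
for n in("top","scene"):
    f=grab_frame(n); save(f,n+".png")
    for t in ["turntable","work","stud","torch","stand","doming_block"]:
        for r in spotter.outline_of(f,t)[:3]: 
            ys,xs=np.nonzero(r["region"]); print(n,t,round(r["conf"],2),np.round(r["extent"]),round(xs.mean(),1),round(ys.mean(),1),len(xs), at_z(f,[[xs.mean(),ys.mean()]],{"turntable":.055,"work":.08,"stud":.08,"torch":.165,"stand":.09,"doming_block":.06}[t]).round(3))
E
```

```text
pics
{'time': np.float64(0.0), 'joint_pos': array([ 1.126,  0.053,  1.614,  0.   ,  1.476, -0.119]), 'joint_vel': array([ 0.001,  0.001, -0.   , -0.   , -0.002,  0.   ]), 'joint_efforts': array([ 2.0000e-03, -3.9369e+01, -3.7017e+01, -0.0000e+00,  7.0000e-03,
        0.0000e+00]), 'tool_pos': array([0.2  , 0.592, 0.249]), 'tool_rot': array([-0.   ,  0.162,  0.987, -0.001]), 'contact_force': array([ 0.747, -0.223,  0.856]), 'ft_torque': array([-0.03 , -0.004,  0.045]), 'grasp_force': np.float64(0.0), 'gripper_width': np.float64(1.001)}
top turntable 0.92 [129. 302. 231. 405.] 179.4 352.1 8345 [[0.289 0.312 0.055]]
top turntable 0.83 [253. 180. 355. 279.] 303.4 230.5 7684 [[0.583 0.026 0.055]]
top work 0.98 [130. 300. 231. 401.] 180.0 352.1 8392 [[0.293 0.303 0.08 ]]
top work 0.86 [251. 179. 352. 280.] 303.5 230.4 7800 [[0.58  0.025 0.08 ]]
top stud 0.8 [254. 182. 354. 279.] 303.2 230.7 7740 [[0.579 0.026 0.08 ]]
top stud 0.68 [130. 301. 229. 405.] 179.4 352.1 8319 [[0.292 0.305 0.08 ]]
top torch 0.54 [447. 260. 469. 275.] 457.1 266.1 280 [[ 0.499 -0.312  0.165]]
top doming_block 0.8 [
[... 153 characters left out ...]
le 0.55 [284. 220. 388. 295.] 332.6 260.6 5412 [[0.599 0.019 0.055]]
scene work 0.8 [280. 223. 384. 294.] 332.6 259.9 5231 [[0.631 0.007 0.08 ]]
scene work 0.66 [355. 163. 442. 212.] 396.9 188.4 3051 [[0.349 0.284 0.08 ]]
scene stud 0.82 [282. 224. 385. 293.] 332.5 259.8 5155 [[0.631 0.007 0.08 ]]
scene stud 0.6 [355. 162. 439. 216.] 397.0 188.1 3024 [[0.348 0.285 0.08 ]]
scene torch 0.72 [165. 220. 186. 277.] 172.2 240.9 582 [[ 0.591 -0.329  0.165]]
scene torch 0.21 [279. 223. 382. 292.] 332.4 259.7 5134 [[ 0.75  -0.034  0.165]]
scene stand 0.75 [152. 239. 203. 294.] 175.7 269.2 1762 [[ 0.585 -0.33   0.09 ]]
scene doming_block 0.72 [418. 220. 446. 252.] 431.3 235.3 761 [[0.569 0.281 0.06 ]]
```

View pics/top.png

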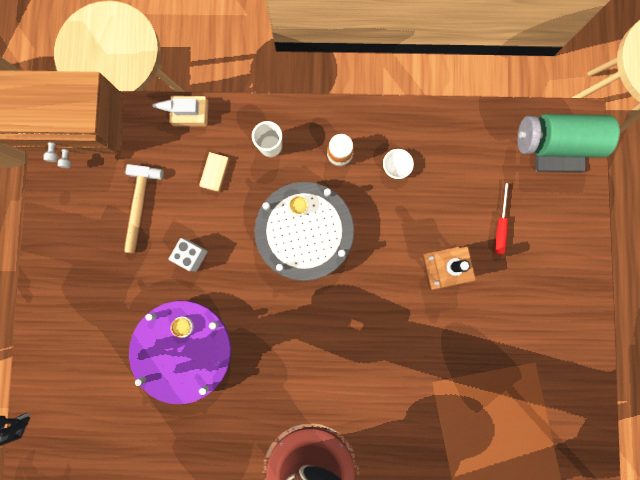

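View pics/scene.png

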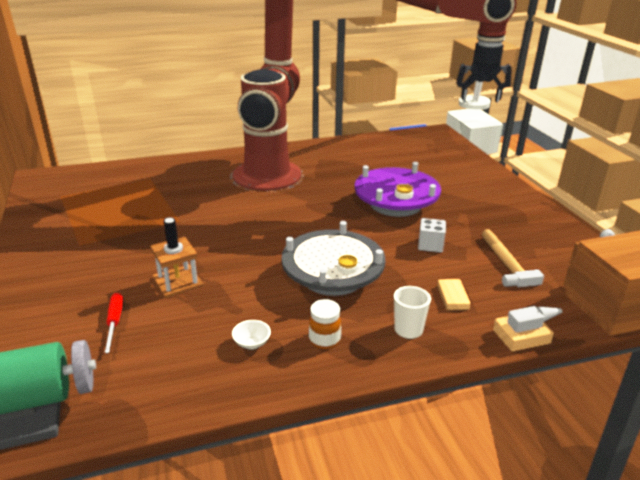

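The top view shows the real (grey) turntable at (303,231) with its bezel at (300,205). Its studs are at (327,192), (266,206), (279,267) and (341,253). The torch is in its stand at about (460,266). The purple one at (180,352) is the look-alike. The scene view agrees. Next I'll refine these positions on zoomed crops.

Run:
```python
from h import *
t=cv2.imread("pics/top.png"); s=cv2.imread("pics/scene.png")
a=cv2.resize(t[170:290,250:360],None,fx=3.6,fy=3.6,interpolation=2)
b=cv2.resize(t[230:300,420:490],None,fx=5.2,fy=5.2,interpolation=2)
c=cv2.resize(s[210:300,145:210],None,fx=4.8,fy=4.8,interpolation=2)
H=np.zeros((440,396+364,3),np.uint8); H[:432,:396]=a; H[:364,396:]=b
cv2.imwrite("pics/c1.png",H); cv2.imwrite("pics/c2.png",c)
f=grab_frame("top")
# predicted edge check
for nm,z in(("foot",0.),("plate",.09),("butt",.165)): print(nm,at_z(f,[[457,266],[462,266]],z).round(3).tolist())
print("studs",at_z(f,[[327,192],[266,206],[279,267],[341,253]],.089).round(4).tolist())
print("bezel",at_z(f,[[300,205]],.084).round(3))
for r in spotter.outline_of(f,"turntable")[:2]:
    m=r["region"].astype(np.uint8); c=max(cv2.findContours(m,0,1)[0],key=cv2.contourArea); e=cv2.fitEllipse(cv2.convexHull(c)); print(e, at_z(f,[e[0]],.055))
```

```text
foot [[0.506, -0.359, 0.0], [0.507, -0.371, 0.0]]
plate [[0.503, -0.333, 0.09], [0.503, -0.344, 0.09]]
butt [[0.5, -0.311, 0.165], [0.5, -0.322, 0.165]]
studs [[0.6712, -0.0285, 0.089], [0.6352, 0.1143, 0.089], [0.4926, 0.0797, 0.089], [0.5279, -0.0636, 0.089]]
bezel [[0.64  0.035 0.084]]
((303.4444274902344, 230.3437957763672), (99.3013916015625, 100.21001434326172), 93.60797119140625) [[0.58306778 0.02644225 0.055     ]]
((179.1361541748047, 352.2827453613281), (100.70333099365234, 105.57760620117188), 33.661930084228516) [[0.28826825 0.31305091 0.055     ]]
```

View pics/c1.png

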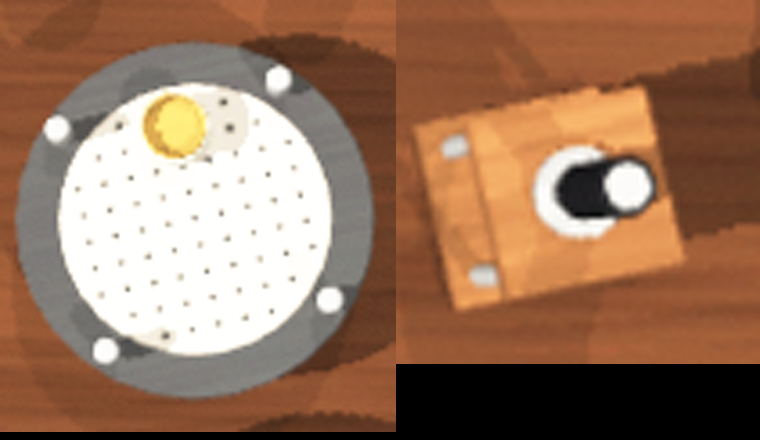

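View pics/c2.png

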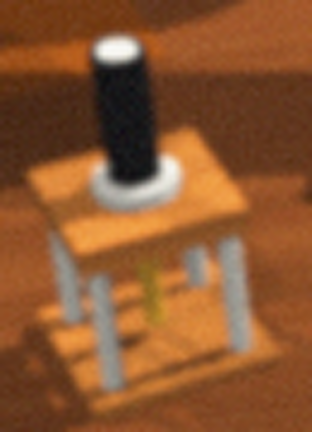

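The crops put the studs at about (327.2,191.7), (265.8,205.6), (279.2,267.2) and (341.4,253.1). The torch butt is at (464.6,265.8) in top and (169.6,220.0) in scene. The collar is at (455.0,266.9) in top and (173.3,247.7) in scene.

```bash
cat >> h.py <<'E'
def tri(obs):
    A=np.zeros((3,3));b=np.zeros(3)
    for f,uv in obs:
        o,D=ray(f,[uv]);d=D[0]/np.linalg.norm(D[0]);M=np.eye(3)-np.outer(d,d);A+=M;b+=M@o
    return np.linalg.solve(A,b)
E
python3 - <<'E'
from h import *
t=grab_frame("top");s=grab_frame("scene")
print("butt",at_z(t,[[464.6,265.8]],.165),at_z(s,[[169.6,220]],.165),tri([(t,(464.6,265.8)),(s,(169.6,220))]))
print("collar",at_z(t,[[455,266.9]],.098),at_z(s,[[173.3,247.7]],.098),tri([(t,(455,266.9)),(s,(173.3,247.7))]))
S=at_z(t,[[327.2,191.7],[265.8,205.6],[279.2,267.2],[341.4,253.1]],.089)[:,:2];c=S.mean(0);print(c,np.linalg.norm(S-c,axis=1),np.degrees(np.arctan2(*(S-c).T[::-1])))
E
```

```text
butt [[ 0.50029458 -0.327639    0.165     ]] [[ 0.50267227 -0.32590795  0.165     ]] [ 0.50049923 -0.32683315  0.16417518]
collar [[ 0.50020859 -0.32589195  0.098     ]] [[ 0.51004276 -0.3266514   0.098     ]] [ 0.50052796 -0.32695638  0.09230601]
[0.58194532 0.02512627] [0.10496193 0.10476064 0.10485285 0.1048551 ] [ -31.00927595   58.86887052  148.93926301 -121.19065099]
```

Request:
apply_moves([
  {"jaw": 1,"turn": 0.1},
  {"jaw": 1,"turn": 0.1},
])

```text
invalid input at $.series[0]: expected keys jaw, dx, dy, dz, turn
```

```bash
python3 -c "
from h import *
s=state();print({k:np.round(s[k],3) for k in ['time','joint_pos','tool_pos','tool_rot']})"
```

```text
{'time': np.float64(0.9), 'joint_pos': array([ 1.126,  0.053,  1.613, -0.   ,  1.476, -0.119]), 'tool_pos': array([0.2  , 0.592, 0.25 ]), 'tool_rot': array([0.   , 0.162, 0.987, 0.   ])}
```

Request:
apply_moves([
  {"jaw": 1,"dx": -15,"dy": -13,"dz": 0,"turn": -0.1},
  {"jaw": 1,"dx": -45,"dy": -39,"dz": 0,"turn": -0.2},
  {"jaw": 1,"dx": -75,"dy": -65,"dz": 0,"turn": -0.327},
  {"jaw": 1,"dx": -105,"dy": -91,"dz": 0,"turn": -0.327},
  {"jaw": 1,"dx": -135,"dy": -117,"dz": 0,"turn": -0.327},
])

```text
time: 1.32
tool_pos: [0.2909, 0.4366, 0.2503]
tool_rot: [0.0, -0.001, 1.0, 0.0]
contact_force: [1.4, -0.1, -0.1]
gripper_width: 0.3
grasp_force: 0.0
```

```bash
python3 -c "
from h import *
s=state();print({k:np.round(s[k],3) for k in ['time','joint_pos','tool_pos','tool_rot','joint_vel']})"
```

```text
{'time': np.float64(1.317), 'joint_pos': array([ 0.841, -0.19 ,  1.844, -0.   ,  1.488, -0.732]), 'tool_pos': array([0.291, 0.437, 0.25 ]), 'tool_rot': array([ 0.   , -0.001,  1.   ,  0.   ]), 'joint_vel': array([-0.857, -0.556,  0.485, -0.002,  0.062, -0.828])}
```

Request:
apply_moves([
  {"jaw": 1,"dx": -20,"dy": -34,"dz": 0,"turn": 0},
  {"jaw": 1,"dx": -40,"dy": -68,"dz": 0,"turn": 0},
  {"jaw": 1,"dx": -60,"dy": -102,"dz": 0,"turn": 0},
  {"jaw": 1,"dx": -80,"dy": -136,"dz": 0,"turn": 0},
  {"jaw": 1,"dx": -100,"dy": -170,"dz": 0,"turn": 0},
])

```text
time: 1.73
tool_pos: [0.3912, 0.2665, 0.2506]
tool_rot: [0.0, -0.001, 1.0, 0.0]
contact_force: [1.1, 0.1, 0.0]
gripper_width: -0.002
grasp_force: 0.0
```

Request:
apply_moves([
  {"jaw": 1,"dx": -20,"dy": -34,"dz": 10,"turn": 0},
  {"jaw": 1,"dx": -40,"dy": -68,"dz": 30,"turn": 0},
  {"jaw": 1,"dx": -60,"dy": -102,"dz": 50,"turn": 0},
  {"jaw": 1,"dx": -80,"dy": -135,"dz": 70,"turn": 0},
  {"jaw": 1,"dx": -92,"dy": -153,"dz": 85,"turn": 0},
])

```text
time: 2.15
tool_pos: [0.4839, 0.1127, 0.1648]
tool_rot: [0.001, 0.0, 1.0, -0.0]
contact_force: [-0.1, 0.6, 0.7]
gripper_width: -0.003
grasp_force: 0.0
```

Request:
apply_moves([
  {"jaw": 1,"dx": 0,"dy": 0,"dz": 20,"turn": 0},
  {"jaw": 1,"dx": 0,"dy": 0,"dz": 38,"turn": 0},
  {"jaw": 1,"dx": 0,"dy": 0,"dz": 38,"turn": 0},
])

```text
time: 2.4
tool_pos: [0.4803, 0.1143, 0.1231]
tool_rot: [-0.004, 0.0, 1.0, -0.0]
contact_force: [-0.5, -0.6, -0.8]
gripper_width: 0.003
grasp_force: 0.0
```

```bash
python3 -c "
from h import *
w=grab_frame('wrist');save(w,'w1.png')
print(state()['tool_pos'], proj(w,[[.482,.115,.107],[.4921,.0792,.089]]))"
```

```text
[0.48131271 0.11484129 0.12519045] [[322.71135783 328.48069441]
 [240.50460493 329.10277174]]
```

View pics/w1.png

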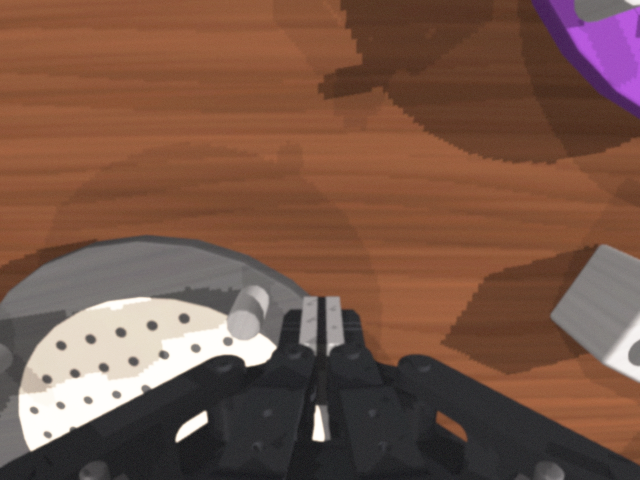

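The wrist view shows the stud at (250,310), just left of the closed fingertips at (322,320), and the path to it is clear. I'll descend and approach slowly.

Request:
apply_moves([
  {"jaw": 1,"dx": 0,"dy": 0,"dz": 15,"turn": 0},
  {"jaw": 1,"dx": 0,"dy": 0,"dz": 28,"turn": 0},
  {"jaw": 1,"dx": 0,"dy": 0,"dz": 36,"turn": 0},
  {"jaw": 1,"dx": 0,"dy": -4,"dz": 36,"turn": 0},
  {"jaw": 1,"dx": 0,"dy": -8,"dz": 36,"turn": 0},
])

```text
time: 2.87
tool_pos: [0.4831, 0.1074, 0.092]
tool_rot: [0.0, -0.001, 1.0, -0.0]
contact_force: [-0.1, -0.4, -0.1]
gripper_width: -0.002
grasp_force: 0.0
```

Request:
apply_moves([
  {"jaw": 1,"dx": 0,"dy": -4,"dz": 0,"turn": 0},
  {"jaw": 1,"dx": 0,"dy": -8,"dz": 0,"turn": 0},
  {"jaw": 1,"dx": 0,"dy": -13,"dz": 0,"turn": 0},
])

```text
time: 3.12
tool_pos: [0.4833, 0.094, 0.0922]
tool_rot: [0.001, -0.001, 1.0, 0.0]
contact_force: [-0.5, 0.2, -0.3]
gripper_width: -0.002
grasp_force: 0.0
```

Request:
apply_moves([
  {"jaw": 1,"dx": 0,"dy": -4,"dz": 0,"turn": 0},
  {"jaw": 1,"dx": 0,"dy": -9,"dz": 0,"turn": 0},
  {"jaw": 1,"dx": 0,"dy": -16,"dz": 0,"turn": 0},
  {"jaw": 1,"dx": 0,"dy": -25,"dz": 0,"turn": 0},
  {"jaw": 1,"dx": 0,"dy": -36,"dz": 0,"turn": 0},
])

```text
time: 3.53
tool_pos: [0.4828, 0.0577, 0.0913]
tool_rot: [-0.0, -0.001, 1.0, 0.0]
contact_force: [-0.7, 1.6, -0.8]
gripper_width: 0.0
grasp_force: 0.5
```

Request:
apply_moves([
  {"jaw": 1,"dx": 0,"dy": -13,"dz": 0,"turn": 0},
  {"jaw": 1,"dx": 0,"dy": -28,"dz": 0,"turn": 0},
  {"jaw": 1,"dx": 0,"dy": -44,"dz": 0,"turn": 0},
  {"jaw": 1,"dx": 0,"dy": -56,"dz": -20,"turn": 0},
  {"jaw": 1,"dx": 0,"dy": -64,"dz": -55,"turn": 0},
])

```text
time: 3.95
tool_pos: [0.4795, -0.0071, 0.1422]
tool_rot: [-0.005, 0.0, 1.0, 0.001]
contact_force: [0.2, 0.4, -0.1]
gripper_width: -0.003
grasp_force: 0.0
```

Request:
apply_moves([
  {"jaw": 0.6,"dx": 0,"dy": -10,"dz": -40,"turn": 0},
  {"jaw": 0.3,"dx": 0,"dy": -30,"dz": -70,"turn": 0},
  {"jaw": 0.2,"dx": 0,"dy": -60,"dz": -100,"turn": 0},
])

```text
time: 4.2
tool_pos: [0.483, -0.0658, 0.2481]
tool_rot: [0.001, -0.002, 1.0, -0.0]
contact_force: [0.9, 0.1, -0.9]
gripper_width: 0.423
grasp_force: 0.0
```

```bash
cat >> h.py <<'E'
C=np.array([.5819,.0251])
def angle(f,name=None):
    "pan angle from the yellow bezel pixels in the picture"
    hsv=cv2.cvtColor(f["pixels"],cv2.COLOR_RGB2HSV)
    m=cv2.inRange(hsv,(18,140,100),(32,255,255))
    pts=[];P=np.array([[C[0]+.06*np.cos(t),C[1]+.06*np.sin(t),.082] for t in np.arange(0,2*np.pi,.02)])
    uv=proj(f,P); best=[]
    for i,(u,v) in enumerate(uv):
        if 9<u<631 and 9<v<471: best.append((cv2.countNonZero(m[int(v)-8:int(v)+9,int(u)-8:int(u)+9]),i*.02))
    n=max(b[0] for b in best); sel=np.array([b for b in best if b[0]>=.9*n])
    i=int(round(sel[len(sel)//2][1]/.02)); u,v=uv[i]
    mm=np.zeros_like(m); cv2.circle(mm,(int(u),int(v)),14,255,-1); ys,xs=np.nonzero(m&mm)
    if len(xs)<15: return None,n
    p=at_z(f,[[xs.mean(),ys.mean()]],.080)[0,:2]-C
    return np.arctan2(p[1],p[0]),np.linalg.norm(p),len(xs)
E
python3 - <<'E'
from h import *
import json
for n in("top","scene")*2:
    t=state()["time"]; f=grab_frame(n); print(n,round(float(t),3),state()["time"],angle(f)); save(f,f"p_{n}_{t:.2f}.png")
print(state()["tool_pos"])
E
```

```text
top 4.2 4.25 (np.float64(1.940404046006169), np.float64(0.06550263548950788), 92)
scene 4.25 4.3 (np.float64(2.022812609727754), np.float64(0.05817129935512035), 175)
top 4.3 4.35 (np.float64(2.125138544828592), np.float64(0.06482542430074291), 94)
scene 4.35 4.4 (np.float64(2.2372463573172316), np.float64(0.05816797737199282), 170)
[ 0.48335557 -0.0664665   0.24673341]
```

Request:
apply_moves([
  {"jaw": 0.1,"dx": -3,"dy": -25,"dz": 0,"turn": 0},
  {"jaw": 0,"dx": -6,"dy": -62,"dz": 0,"turn": 0},
  {"jaw": 0,"dx": -9,"dy": -100,"dz": 0,"turn": 0},
  {"jaw": 0,"dx": -12,"dy": -138,"dz": 0,"turn": 0},
  {"jaw": 0,"dx": -15,"dy": -176,"dz": 0,"turn": 0},
])

```text
time: 4.82
tool_pos: [0.4974, -0.2416, 0.2431]
tool_rot: [-0.002, -0.001, 1.0, 0.001]
contact_force: [0.9, 1.0, 1.3]
gripper_width: 1.003
grasp_force: 0.0
```

Request:
apply_moves([
  {"jaw": 0,"dx": -2,"dy": -35,"dz": 0,"turn": 0},
  {"jaw": 0,"dx": -3,"dy": -62,"dz": 0,"turn": 0},
  {"jaw": 0,"dx": -4,"dy": -80,"dz": 0,"turn": 0},
  {"jaw": 0,"dx": -4,"dy": -85,"dz": 10,"turn": 0},
  {"jaw": 0,"dx": -4,"dy": -85,"dz": 25,"turn": 0},
])

```text
time: 5.23
tool_pos: [0.5027, -0.3268, 0.2203]
tool_rot: [0.0, -0.0, 1.0, -0.0]
contact_force: [1.1, 0.0, -0.1]
gripper_width: 1.002
grasp_force: 0.0
```

```bash
python3 -c "
from h import *
w=grab_frame('wrist');save(w,'w2.png')
p=state()['tool_pos'];print(p, proj(w,[[p[0],p[1],.165],[p[0],p[1],.1],[.501,-.327,.165],[.501,-.327,.1]]))"
```

```text
[ 0.50104532 -0.32445145  0.21537271] [[325.90950522 281.2446786 ]
 [324.75903382 241.7917544 ]
 [320.53961212 281.15681965]
 [320.69828665 241.72293768]]
```

View pics/w2.png

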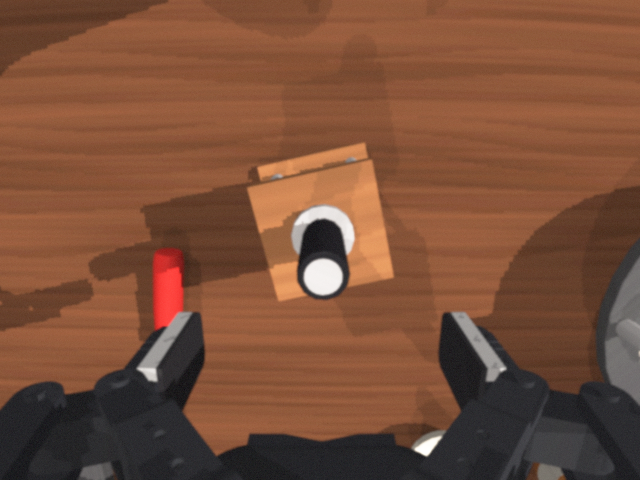

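The butt is at (323,277) and the collar at (323,236), which puts the torch at about (0.499,-0.326). I'll correct by 2 mm, descend and grip.

Request:
apply_moves([
  {"jaw": 0,"dx": 2,"dy": 1,"dz": 20,"turn": 0},
  {"jaw": 0,"dx": 2,"dy": 1,"dz": 45,"turn": 0},
  {"jaw": 0,"dx": 2,"dy": 1,"dz": 70,"turn": 0},
  {"jaw": 0.3,"dx": 2,"dy": 1,"dz": 85,"turn": 0},
  {"jaw": 0.5,"dx": 2,"dy": 1,"dz": 91,"turn": 0},
])

```text
time: 5.7
tool_pos: [0.4985, -0.3217, 0.125]
tool_rot: [-0.003, -0.001, 1.0, 0.003]
contact_force: [0.1, 0.1, -0.4]
gripper_width: 0.748
grasp_force: 0.0
```

Request:
apply_moves([
  {"jaw": 0.7,"dx": 0,"dy": 0,"dz": 0,"turn": 0},
  {"jaw": 1,"dx": 0,"dy": 0,"dz": 0,"turn": 0},
  {"jaw": 1,"dx": 0,"dy": 0,"dz": 0,"turn": 0},
  {"jaw": 1,"dx": 0,"dy": 0,"dz": 0,"turn": 0},
])

```text
time: 6.03
tool_pos: [0.5012, -0.3255, 0.1315]
tool_rot: [0.001, -0.001, 1.0, -0.001]
contact_force: [-0.6, -0.1, 2.0]
gripper_width: 0.287
grasp_force: 59.0
```

Run:
```python
from h import *
P=[]
for n in("top","scene")*3:
    t=state()["time"]; f=grab_frame(n); a=angle(f); P.append(state()["tool_pos"]); print(n,round(float(t),3),np.round(a,3))
print(np.mean(P,0),np.std(P,0))
```

```text
top 6.033 [-7.46e-01  5.60e-02  1.10e+02]
scene 6.083 [-6.68e-01  6.40e-02  1.76e+02]
top 6.133 [-5.24e-01  5.70e-02  1.06e+02]
scene 6.183 [-4.86e-01  6.40e-02  1.77e+02]
top 6.233 [-3.29e-01  6.10e-02  1.25e+02]
scene 6.283 [-3.14e-01  6.50e-02  1.78e+02]
[ 0.50122246 -0.32556304  0.13143673] [8.00591078e-06 1.33701067e-05 3.16818461e-05]
```

Request:
apply_moves([
  {"jaw": 1,"dx": 0,"dy": 0,"dz": -10,"turn": 0},
  {"jaw": 1,"dx": 0,"dy": 0,"dz": -30,"turn": 0},
  {"jaw": 1,"dx": 0,"dy": 0,"dz": -55,"turn": 0},
  {"jaw": 1,"dx": 0,"dy": 0,"dz": -80,"turn": 0},
  {"jaw": 1,"dx": 0,"dy": 0,"dz": -100,"turn": 0},
])

```text
time: 6.75
tool_pos: [0.5001, -0.3252, 0.2313]
tool_rot: [-0.0, -0.001, 1.0, -0.0]
contact_force: [0.7, 0.6, -1.0]
gripper_width: 0.29
grasp_force: 59.0
```

Request:
apply_moves([
  {"jaw": 1,"dx": 0,"dy": 0,"dz": -12,"turn": 0},
  {"jaw": 1,"dx": 0,"dy": 0,"dz": -12,"turn": 0},
])

```text
time: 6.92
tool_pos: [0.5013, -0.3262, 0.2453]
tool_rot: [0.002, -0.001, 1.0, -0.002]
contact_force: [-0.8, -0.1, -1.5]
gripper_width: 0.289
grasp_force: 59.0
```

Run:
```python
from h import *
for n in("top","scene")*2:
    t=state()["time"]; f=grab_frame(n); save(f,f"q_{n}_{t:.2f}.png"); print(n,round(float(t),3),np.round(angle(f),3),state()["tool_pos"].round(4))
s=f; c=cv2.resize(f["pixels"][190:310,140:220,::-1],None,fx=5,fy=5,interpolation=2); cv2.imwrite("pics/lift.png",c)
P=state()["tool_pos"]; print(proj(f,[[.499,-.326,.127],[.499,-.326,.2]]))
```

```text
top 6.917 [9.37e-01 6.20e-02 1.09e+02] [ 0.5007 -0.3256  0.2429]
scene 6.967 [8.87e-01 6.10e-02 1.61e+02] [ 0.5001 -0.325   0.241 ]
top 7.017 [1.095e+00 6.200e-02 1.120e+02] [ 0.4997 -0.3246  0.2398]
scene 7.067 [1.086e+00 6.100e-02 1.730e+02] [ 0.4995 -0.3245  0.2393]
[[171.53973219 234.06169417]
 [167.36069552 205.08955866]]
```

View pics/lift.png

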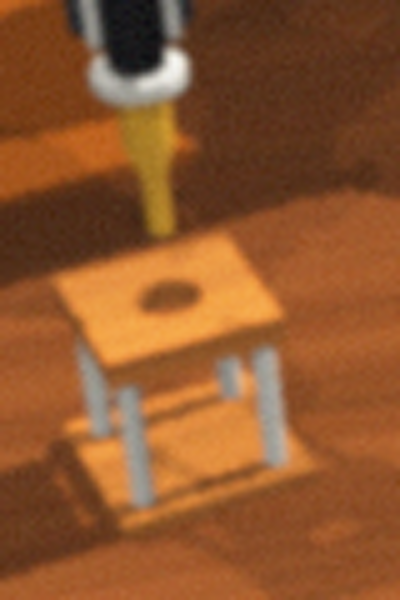

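The nozzle tip is at about (172.6,237.2), upright and clear of the plate. I'll move beside the pan and measure its speed there.

Request:
apply_moves([
  {"jaw": 1,"dx": -4,"dy": 15,"dz": 0,"turn": 0},
  {"jaw": 1,"dx": -12,"dy": 40,"dz": 3,"turn": 0},
  {"jaw": 1,"dx": -21,"dy": 70,"dz": 7,"turn": 0},
  {"jaw": 1,"dx": -30,"dy": 100,"dz": 11,"turn": 0},
  {"jaw": 1,"dx": -39,"dy": 130,"dz": 14,"turn": 0},
])

```text
time: 7.53
tool_pos: [0.5387, -0.1927, 0.2256]
tool_rot: [-0.001, -0.0, 1.0, 0.001]
contact_force: [0.1, 0.0, -3.5]
gripper_width: 0.284
grasp_force: 59.2
```

Request:
apply_moves([
  {"jaw": 1,"dx": -9,"dy": 28,"dz": 4,"turn": 0},
  {"jaw": 1,"dx": -16,"dy": 50,"dz": 4,"turn": 0},
  {"jaw": 1,"dx": -20,"dy": 62,"dz": 4,"turn": 0},
  {"jaw": 1,"dx": -21,"dy": 65,"dz": 4,"turn": 0},
  {"jaw": 1,"dx": -21,"dy": 65,"dz": 4,"turn": 0},
])

```text
time: 7.95
tool_pos: [0.56, -0.1294, 0.2231]
tool_rot: [-0.001, -0.001, 1.0, -0.0]
contact_force: [-0.1, -0.3, -2.1]
gripper_width: 0.287
grasp_force: 59.2
```

Run:
```python
from h import *
P=[]
for n in("top","scene")*4:
    t=state()["time"]; f=grab_frame(n); print(n,round(float(t),3),np.round(angle(f),3),state()["tool_pos"].round(4)); save(f,f"r_{n}_{t:.2f}.png")
```

```text
top 7.95 [2.656e+00 6.300e-02 9.100e+01] [ 0.56   -0.1303  0.2234]
scene 8.0 [2.857e+00 5.800e-02 1.680e+02] [ 0.5599 -0.1308  0.2236]
top 8.05 [2.851e+00 6.200e-02 9.100e+01] [ 0.5599 -0.1311  0.2237]
scene 8.1 [3.044e+00 5.800e-02 1.710e+02] [ 0.5599 -0.1313  0.2238]
top 8.15 [2.996e+00 6.200e-02 8.700e+01] [ 0.5599 -0.1312  0.2238]
scene 8.2 [-3.054e+00  5.900e-02  1.650e+02] [ 0.56   -0.1312  0.2238]
top 8.25 [-3.112e+00  6.100e-02  8.100e+01] [ 0.56   -0.131   0.2238]
scene 8.3 [-2.867e+00  5.900e-02  1.670e+02] [ 0.56   -0.1309  0.2239]
```

```bash
cat > fit.py <<'E'
import numpy as np, json, os
from scipy.optimize import least_squares
D=[l.split() for l in """t 4.2 1.940 .0655
s 4.25 2.023 .0582
t 4.3 2.125 .0648
s 4.35 2.237 .0582
t 6.033 -.746 .056
s 6.083 -.668 .064
t 6.133 -.524 .057
s 6.183 -.486 .064
t 6.233 -.329 .061
s 6.283 -.314 .065
t 6.917 .937 .062
s 6.967 .887 .061
t 7.017 1.095 .062
s 7.067 1.086 .061
t 7.95 2.656 .063
s 8.0 2.857 .058
t 8.05 2.851 .062
s 8.1 3.044 .058
t 8.15 2.996 .062
s 8.2 -3.054 .059
t 8.25 -3.112 .061
s 8.3 -2.867 .059""".splitlines()]
if os.path.exists("more.txt"): D+=[l.split() for l in open("more.txt")]
cam=np.array([d[0]=="t" for d in D]); t,a,r=np.array([[float(x) for x in d[1:]] for d in D]).T
p=np.c_[r*np.cos(a),r*np.sin(a)]
T0=8.3
def th(q,t): # w' = -g*(1+w) (equal dry and viscous terms)
    g=q[2]*.023; u=t-T0; return q[0]-u+(1+q[1])*(1-np.exp(-g*u))/g
def om(q,t): return (1+q[1])*np.exp(-q[2]*.023*(t-T0))-1
def res(q):
    x=th(q,t); b=np.where(cam[:,None],q[3:5],q[5:7])
    return np.r_[((.06*np.c_[np.cos(x),np.sin(x)]+b-p)/.003).ravel(),(q[2]-1)/.25,np.array(q[3:])/.003]
s=least_squares(res,[3.35,1.8,1,0,0,0,0],loss="soft_l1"); q=s.x
if __name__=="__main__":
    print(q.round(4),"rms",np.std(s.fun[:-5])*3,"mm"); print([(x,round(om(q,x),2)) for x in(4.2,8.3,10,18,20)])
E
cat > plan.py <<'E'
import sys; from fit import *
from h import C
# usage: plan.py t_now x0 y0(commanded) nrows blend_rows ; rows of dx,dy relative to each call's start
tn,x0,y0=map(float,sys.argv[1:4]); n=int(sys.argv[4]); b=int(sys.argv[5])
P=np.array([x0,y0]); path=[]
for i in range(1,n+1):
    A=th(q,tn+i/12+.02); G=C+.06*np.array([np.cos(A),np.sin(A)])
    s=min(1,i/b); s=s*s*(3-2*s); path.append(P+(G-P)*s)
path=np.array([P]+path); st=np.linalg.norm(np.diff(path,axis=0),axis=1)*1e3; print("max step",st.max().round(1))
cur=P.copy()
for k in range(0,n,5):
    R=np.round((path[k+1:k+6]-cur)*1e3); print([(int(-x),int(y)) for x,y in R]); cur=cur+R[-1]/1e3
print("end",cur,"t",tn+n/12,"om",om(q,tn+n/12))
E
python3 fit.py; python3 plan.py 8.35 .560 -.131 40 9
```

```text
[ 3.3489e+00  1.7483e+00  9.4460e-01 -1.0000e-03  4.2000e-03  2.4000e-03
 -2.0000e-03] rms 1.0569135269980703 mm
[(4.2, np.float64(2.0)), (8.3, np.float64(1.75)), (10, np.float64(1.65)), (18, np.float64(1.23)), (20, np.float64(1.13))]
max step 15.7
[(1, 4), (3, 15), (6, 30), (6, 45), (5, 61)]
[(-5, 13), (-12, 24), (-21, 32), (-30, 35), (-38, 36)]
[(-8, 2), (-16, 6), (-23, 10), (-30, 15), (-36, 21)]
[(-4, 7), (-8, 15), (-11, 23), (-12, 31), (-13, 39)]
[(1, 8), (3, 16), (5, 24), (9, 31), (14, 37)]
[(6, 6), (12, 11), (19, 16), (26, 19), (34, 21)]
[(8, 1), (16, 1), (24, 0), (31, -2), (39, -5)]
[(6, -4), (13, -9), (18, -14), (23, -20), (27, -27)]
end [0.528 0.052] t 11.683333333333334 om 1.5535462319231348
```

Request:
apply_moves([
  {"jaw": 1,"dx": 1,"dy": 4,"dz": 0,"turn": 0},
  {"jaw": 1,"dx": 3,"dy": 15,"dz": -1,"turn": 0},
  {"jaw": 1,"dx": 6,"dy": 30,"dz": -1,"turn": 0},
  {"jaw": 1,"dx": 6,"dy": 45,"dz": -1,"turn": 0},
  {"jaw": 1,"dx": 5,"dy": 61,"dz": -1,"turn": 0},
])

```text
time: 8.77
tool_pos: [0.5545, -0.0673, 0.2248]
tool_rot: [-0.0, -0.001, 1.0, 0.0]
contact_force: [-0.7, 0.4, -2.0]
gripper_width: 0.287
grasp_force: 59.3
```

Request:
apply_moves([
  {"jaw": 1,"dx": -5,"dy": 13,"dz": 0,"turn": 0},
  {"jaw": 1,"dx": -12,"dy": 24,"dz": 0,"turn": 0},
  {"jaw": 1,"dx": -21,"dy": 32,"dz": 0,"turn": 0},
  {"jaw": 1,"dx": -30,"dy": 35,"dz": 0,"turn": 0},
  {"jaw": 1,"dx": -38,"dy": 36,"dz": 0,"turn": 0},
])

```text
time: 9.18
tool_pos: [0.5943, -0.0323, 0.2248]
tool_rot: [0.0, -0.001, 1.0, -0.0]
contact_force: [0.4, -0.0, -0.9]
gripper_width: 0.281
grasp_force: 59.3
```

Request:
apply_moves([
  {"jaw": 1,"dx": -8,"dy": 2,"dz": 0,"turn": 0},
  {"jaw": 1,"dx": -16,"dy": 6,"dz": 0,"turn": 0},
  {"jaw": 1,"dx": -23,"dy": 10,"dz": 0,"turn": 0},
  {"jaw": 1,"dx": -30,"dy": 15,"dz": 0,"turn": 0},
  {"jaw": 1,"dx": -36,"dy": 21,"dz": 0,"turn": 0},
])

```text
time: 9.6
tool_pos: [0.6298, -0.0119, 0.2246]
tool_rot: [-0.0, -0.0, 1.0, 0.0]
contact_force: [-0.5, 0.4, -2.1]
gripper_width: 0.289
grasp_force: 59.3
```

```bash
python3 - <<'E'
from h import *
from fit import th,om,q
t=float(state()["time"]); p=state()["tool_pos"]; f=grab_frame("scene"); a=angle(f); print(t,np.round(a,3),p, C+.06*np.array([np.cos(th(q,t)),np.sin(th(q,t))]),th(q,t)%6.283)
cv2.imwrite("pics/f1.png",cv2.resize(f["pixels"][150:310,260:420,::-1],None,fx=3.6,fy=3.6,interpolation=2))
E
python3 plan.py $(python3 -c "
from h import *
print(state()['time'],.560+.070,-.131+.118)") 40 3
```

```text
9.6 [-6.30e-01  6.30e-02  1.84e+02] [ 0.62978891 -0.01193324  0.2246022 ] [ 0.62734627 -0.01407444] 5.5717689151713845
max step 13.7
[(-1, 3), (-7, 14), (-11, 27), (-12, 36), (-12, 44)]
[(2, 8), (4, 16), (8, 23), (12, 30), (17, 36)]
[(6, 5), (13, 10), (20, 14), (28, 16), (36, 18)]
[(8, 0), (15, 0), (23, -2), (31, -5), (38, -8)]
[(6, -5), (12, -10), (17, -16), (21, -22), (25, -29)]
[(2, -8), (4, -15), (4, -23), (4, -31), (2, -38)]
[(-2, -7), (-6, -14), (-10, -21), (-14, -26), (-20, -31)]
[(-6, -5), (-13, -8), (-20, -11), (-27, -13), (-34, -14)]
end [ 0.578 -0.035] t 12.983333333333334 om 1.48243140652573
```

View pics/f1.png

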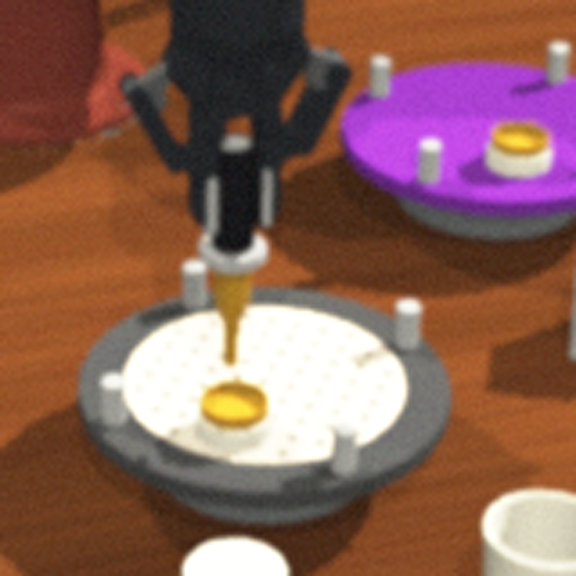

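The nozzle tip at (230,365) is directly above the bezel at (234,403). I'll keep following it.

Request:
apply_moves([
  {"jaw": 1,"dx": -2,"dy": 5,"dz": 0,"turn": 0},
  {"jaw": 1,"dx": -7,"dy": 15,"dz": 0,"turn": 0},
  {"jaw": 1,"dx": -11,"dy": 26,"dz": 0,"turn": 0},
  {"jaw": 1,"dx": -12,"dy": 36,"dz": 0,"turn": 0},
  {"jaw": 1,"dx": -12,"dy": 44,"dz": 0,"turn": 0},
])

```text
time: 10.07
tool_pos: [0.6411, 0.0336, 0.2248]
tool_rot: [-0.0, -0.001, 1.0, 0.0]
contact_force: [0.1, 0.4, -1.8]
gripper_width: 0.285
grasp_force: 59.3
```

Request:
apply_moves([
  {"jaw": 1,"dx": 2,"dy": 8,"dz": 0,"turn": 0},
  {"jaw": 1,"dx": 4,"dy": 16,"dz": 0,"turn": 0},
  {"jaw": 1,"dx": 8,"dy": 23,"dz": 0,"turn": 0},
  {"jaw": 1,"dx": 12,"dy": 30,"dz": 0,"turn": 0},
  {"jaw": 1,"dx": 17,"dy": 36,"dz": 0,"turn": 0},
])

```text
time: 10.48
tool_pos: [0.6234, 0.0687, 0.2248]
tool_rot: [-0.0, -0.001, 1.0, 0.0]
contact_force: [-0.8, -0.6, -1.9]
gripper_width: 0.292
grasp_force: 59.3
```

Request:
apply_moves([
  {"jaw": 1,"dx": 6,"dy": 5,"dz": 0,"turn": 0},
  {"jaw": 1,"dx": 13,"dy": 10,"dz": 0,"turn": 0},
  {"jaw": 1,"dx": 20,"dy": 14,"dz": 0,"turn": 0},
  {"jaw": 1,"dx": 28,"dy": 16,"dz": 0,"turn": 0},
  {"jaw": 1,"dx": 36,"dy": 18,"dz": 0,"turn": 0},
])

```text
time: 10.9
tool_pos: [0.587, 0.0861, 0.2248]
tool_rot: [-0.0, -0.001, 1.0, -0.0]
contact_force: [-0.3, -0.3, -1.3]
gripper_width: 0.287
grasp_force: 59.3
```

Request:
apply_moves([
  {"jaw": 1,"dx": 8,"dy": 0,"dz": 0,"turn": 0},
  {"jaw": 1,"dx": 15,"dy": 0,"dz": 0,"turn": 0},
  {"jaw": 1,"dx": 23,"dy": -2,"dz": 0,"turn": 0},
  {"jaw": 1,"dx": 31,"dy": -5,"dz": 0,"turn": 0},
  {"jaw": 1,"dx": 38,"dy": -8,"dz": 0,"turn": 0},
])

```text
time: 11.32
tool_pos: [0.5491, 0.0775, 0.2248]
tool_rot: [-0.0, -0.001, 1.0, -0.0]
contact_force: [-0.3, -0.0, -1.2]
gripper_width: 0.287
grasp_force: 59.3
```

Request:
apply_moves([
  {"jaw": 1,"dx": 6,"dy": -5,"dz": 0,"turn": 0},
  {"jaw": 1,"dx": 12,"dy": -10,"dz": 0,"turn": 0},
  {"jaw": 1,"dx": 17,"dy": -16,"dz": 0,"turn": 0},
  {"jaw": 1,"dx": 21,"dy": -22,"dz": 0,"turn": 0},
  {"jaw": 1,"dx": 25,"dy": -29,"dz": 0,"turn": 0},
])

```text
time: 11.73
tool_pos: [0.5246, 0.0482, 0.2248]
tool_rot: [0.0, -0.001, 1.0, -0.0]
contact_force: [0.3, -0.3, -1.9]
gripper_width: 0.29
grasp_force: 59.3
```

Request:
apply_moves([
  {"jaw": 1,"dx": 2,"dy": -8,"dz": 0,"turn": 0},
  {"jaw": 1,"dx": 4,"dy": -15,"dz": 0,"turn": 0},
  {"jaw": 1,"dx": 4,"dy": -23,"dz": 0,"turn": 0},
  {"jaw": 1,"dx": 4,"dy": -31,"dz": 0,"turn": 0},
  {"jaw": 1,"dx": 2,"dy": -38,"dz": 0,"turn": 0},
])

```text
time: 12.15
tool_pos: [0.523, 0.0099, 0.2248]
tool_rot: [0.0, -0.0, 1.0, -0.0]
contact_force: [-0.4, -0.8, -1.8]
gripper_width: 0.289
grasp_force: 59.3
```

Request:
apply_moves([
  {"jaw": 1,"dx": -2,"dy": -7,"dz": 0,"turn": 0},
  {"jaw": 1,"dx": -6,"dy": -14,"dz": 0,"turn": 0},
  {"jaw": 1,"dx": -10,"dy": -21,"dz": 0,"turn": 0},
  {"jaw": 1,"dx": -14,"dy": -26,"dz": 0,"turn": 0},
  {"jaw": 1,"dx": -20,"dy": -31,"dz": 0,"turn": 0},
])

```text
time: 12.57
tool_pos: [0.5435, -0.0207, 0.2247]
tool_rot: [-0.0, -0.001, 1.0, 0.0]
contact_force: [-0.2, -0.2, -2.2]
gripper_width: 0.287
grasp_force: 59.3
```

Request:
apply_moves([
  {"jaw": 1,"dx": -6,"dy": -5,"dz": 0,"turn": 0},
  {"jaw": 1,"dx": -13,"dy": -8,"dz": 0,"turn": 0},
  {"jaw": 1,"dx": -20,"dy": -11,"dz": 0,"turn": 0},
  {"jaw": 1,"dx": -27,"dy": -13,"dz": 0,"turn": 0},
  {"jaw": 1,"dx": -34,"dy": -14,"dz": 0,"turn": 0},
])

```text
time: 12.98
tool_pos: [0.5779, -0.0342, 0.2247]
tool_rot: [-0.0, -0.001, 1.0, 0.0]
contact_force: [-0.6, -0.7, -1.2]
gripper_width: 0.287
grasp_force: 59.3
```

```bash
python3 - <<'E'
from h import *
from fit import th,om,q
t=float(state()["time"]); p=state()["tool_pos"]; f=grab_frame("scene"); a=angle(f); print(t,np.round(a,3),p, C+.06*np.array([np.cos(th(q,t)),np.sin(th(q,t))]),th(q,t)%6.283-6.283)
open("more.txt","a").write(f"s {t} {a[0]} {a[1]}\n")
cv2.imwrite("pics/f2.png",cv2.resize(f["pixels"][150:310,260:420,::-1],None,fx=3.6,fy=3.6,interpolation=2))
E
python3 fit.py; python3 plan.py $(python3 -c "
from h import *
print(state()['time'],.578,-.035)") 50 3
```

```text
12.9833 [-1.34e+00  6.20e-02  1.72e+02] [ 0.57786668 -0.03423603  0.22468845] [ 0.576394   -0.03464683] -1.6623215979830093
[ 3.3683e+00  1.7769e+00  7.4420e-01 -8.0000e-04  4.8000e-03  2.6000e-03
 -1.4000e-03] rms 1.0331031389005765 mm
[(4.2, np.float64(1.98)), (8.3, np.float64(1.78)), (10, np.float64(1.7)), (18, np.float64(1.35)), (20, np.float64(1.27))]
max step 19.6
[(-7, 1), (-26, 7), (-42, 14), (-48, 19), (-52, 25)]
[(-5, 6), (-8, 13), (-10, 21), (-11, 28), (-12, 36)]
[(1, 7), (2, 15), (5, 22), (8, 29), (12, 35)]
[(5, 6), (10, 11), (17, 15), (23, 19), (30, 21)]
[(7, 2), (15, 3), (22, 3), (29, 2), (36, 0)]
[(7, -2), (14, -6), (20, -10), (25, -15), (30, -21)]
[(4, -6), (7, -12), (10, -19), (11, -26), (12, -33)]
[(0, -7), (-1, -14), (-3, -21), (-5, -28), (-9, -34)]
[(-4, -6), (-8, -11), (-14, -16), (-19, -20), (-25, -23)]
[(-7, -3), (-14, -5), (-21, -6), (-27, -6), (-34, -5)]
end [ 0.59  -0.034] t 17.19996666666667 om 1.3845103921963147
```

View pics/f2.png

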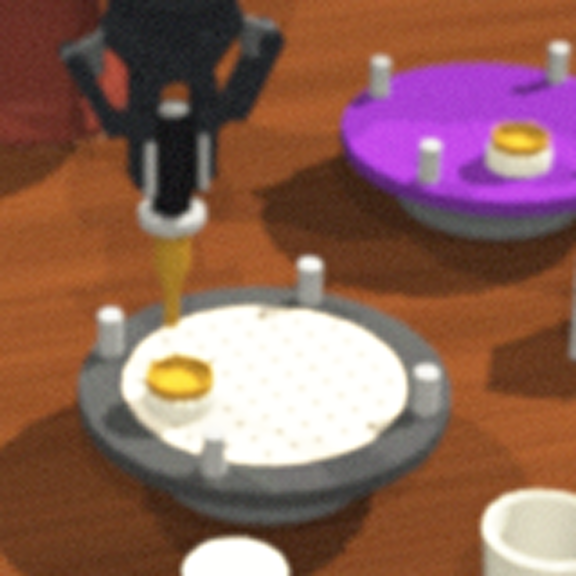

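The nozzle at (172,325) lags the bezel at (179,377) by about 15 mm, because the pan coasts better than modelled. I'll refit, catch up, and follow for a fresh seven seconds with more frequent checks.

```bash
sed -i 's/(q\[2\]-1)\/.25/(q[2]-.8)\/.5/; s/,loss="soft_l1"//' fit.py
cat > chk.py <<'E'
from h import *
from fit import th,q
import sys
t=float(state()["time"]); p=state()["tool_pos"]; f=grab_frame("scene"); a=angle(f)
pr=C+.06*np.array([np.cos(th(q,t)),np.sin(th(q,t))])
m=C+a[1]*np.array([np.cos(a[0]),np.sin(a[0])])-q[5:7]
print(t,np.round(a,3),"tool",p.round(4),"pred",pr.round(4),"meas",m.round(4),"off mm",((p[:2]-m)*1e3).round(1))
open("more.txt","a").write(f"s {t} {a[0]} {a[1]}\n")
E
python3 fit.py; python3 plan.py 13.033 .578 -.035 20 4
```

```text
[ 3.3669e+00  1.7768e+00  7.3640e-01 -7.0000e-04  4.6000e-03  2.6000e-03
 -1.4000e-03] rms 1.0424804825895748 mm
[(4.2, np.float64(1.98)), (8.3, np.float64(1.78)), (10, np.float64(1.7)), (18, np.float64(1.36)), (20, np.float64(1.28))]
max step 18.9
[(-5, 1), (-18, 5), (-35, 12), (-48, 19), (-53, 25)]
[(-4, 7), (-7, 14), (-9, 21), (-11, 28), (-11, 36)]
[(1, 8), (2, 15), (5, 22), (8, 29), (12, 35)]
[(5, 6), (11, 11), (17, 15), (23, 19), (30, 21)]
end [0.6   0.082] t 14.699666666666666 om 1.491537080845931
```

Request:
apply_moves([
  {"jaw": 1,"dx": -12,"dy": 2,"dz": 0,"turn": 0},
  {"jaw": 1,"dx": -26,"dy": 6,"dz": 0,"turn": 0},
  {"jaw": 1,"dx": -39,"dy": 12,"dz": 0,"turn": 0},
  {"jaw": 1,"dx": -48,"dy": 19,"dz": 0,"turn": 0},
  {"jaw": 1,"dx": -53,"dy": 25,"dz": 0,"turn": 0},
])

```text
time: 13.45
tool_pos: [0.6309, -0.0083, 0.2246]
tool_rot: [-0.0, -0.001, 1.0, 0.0]
contact_force: [0.1, -0.4, -0.7]
gripper_width: 0.288
grasp_force: 59.3
```

Request:
apply_moves([
  {"jaw": 1,"dx": -4,"dy": 7,"dz": 0,"turn": 0},
  {"jaw": 1,"dx": -7,"dy": 14,"dz": 0,"turn": 0},
  {"jaw": 1,"dx": -9,"dy": 21,"dz": 0,"turn": 0},
  {"jaw": 1,"dx": -11,"dy": 28,"dz": 0,"turn": 0},
  {"jaw": 1,"dx": -11,"dy": 36,"dz": 0,"turn": 0},
])

```text
time: 13.87
tool_pos: [0.641, 0.0277, 0.2248]
tool_rot: [0.0, -0.001, 1.0, -0.0]
contact_force: [-0.7, 0.0, -0.9]
gripper_width: 0.291
grasp_force: 59.3
```

```bash
python3 chk.py; python3 fit.py; python3 plan.py $(python3 -c "
from h import *
print(state()['time'],.642,.026)") 25 3
```

```text
13.8667 [-6.40e-02  6.20e-02  1.86e+02] tool [0.641  0.0277 0.2248] pred [0.6419 0.0242] meas [0.6411 0.0226] off mm [-0.1  5.1]
[ 3.3665e+00  1.7756e+00  7.4640e-01 -7.0000e-04  4.6000e-03  2.6000e-03
 -1.5000e-03] rms 1.0373117241586278 mm
[(4.2, np.float64(1.98)), (8.3, np.float64(1.78)), (10, np.float64(1.7)), (18, np.float64(1.35)), (20, np.float64(1.27))]
max step 12.3
[(0, 3), (2, 14), (6, 25), (10, 32), (14, 38)]
[(6, 5), (11, 10), (18, 14), (25, 17), (32, 19)]
[(7, 2), (14, 2), (22, 2), (29, 0), (36, -2)]
[(6, -3), (13, -7), (18, -11), (23, -17), (28, -22)]
[(4, -7), (6, -13), (8, -20), (10, -27), (10, -34)]
end [0.522 0.025] t 16.000033333333334 om 1.4318990647061915
```

Request:
apply_moves([
  {"jaw": 1,"dx": 0,"dy": 5,"dz": 0,"turn": 0},
  {"jaw": 1,"dx": 2,"dy": 14,"dz": 0,"turn": 0},
  {"jaw": 1,"dx": 6,"dy": 24,"dz": 0,"turn": 0},
  {"jaw": 1,"dx": 10,"dy": 32,"dz": 0,"turn": 0},
  {"jaw": 1,"dx": 14,"dy": 38,"dz": 0,"turn": 0},
])

```text
time: 14.33
tool_pos: [0.6263, 0.0662, 0.2247]
tool_rot: [-0.0, -0.001, 1.0, 0.0]
contact_force: [-0.3, -1.1, -1.8]
gripper_width: 0.29
grasp_force: 59.3
```

Request:
apply_moves([
  {"jaw": 1,"dx": 6,"dy": 5,"dz": 0,"turn": 0},
  {"jaw": 1,"dx": 11,"dy": 10,"dz": 0,"turn": 0},
  {"jaw": 1,"dx": 18,"dy": 14,"dz": 0,"turn": 0},
  {"jaw": 1,"dx": 25,"dy": 17,"dz": 0,"turn": 0},
  {"jaw": 1,"dx": 32,"dy": 19,"dz": 0,"turn": 0},
])

```text
time: 14.75
tool_pos: [0.5941, 0.0843, 0.2248]
tool_rot: [-0.0, -0.001, 1.0, -0.0]
contact_force: [-0.4, -0.6, -0.8]
gripper_width: 0.29
grasp_force: 59.3
```

Request:
apply_moves([
  {"jaw": 1,"dx": 7,"dy": 2,"dz": 0,"turn": 0},
  {"jaw": 1,"dx": 14,"dy": 2,"dz": 0,"turn": 0},
  {"jaw": 1,"dx": 22,"dy": 2,"dz": 0,"turn": 0},
  {"jaw": 1,"dx": 29,"dy": 0,"dz": 0,"turn": 0},
  {"jaw": 1,"dx": 36,"dy": -2,"dz": 0,"turn": 0},
])

```text
time: 15.17
tool_pos: [0.5581, 0.0817, 0.2248]
tool_rot: [0.0, -0.001, 1.0, -0.0]
contact_force: [0.1, 0.4, -1.6]
gripper_width: 0.286
grasp_force: 59.3
```

Request:
apply_moves([
  {"jaw": 1,"dx": 6,"dy": -3,"dz": 0,"turn": 0},
  {"jaw": 1,"dx": 13,"dy": -7,"dz": 0,"turn": 0},
  {"jaw": 1,"dx": 18,"dy": -11,"dz": 0,"turn": 0},
  {"jaw": 1,"dx": 23,"dy": -17,"dz": 0,"turn": 0},
  {"jaw": 1,"dx": 28,"dy": -22,"dz": 0,"turn": 0},
])

```text
time: 15.58
tool_pos: [0.5305, 0.0592, 0.2248]
tool_rot: [0.0, -0.0, 1.0, -0.0]
contact_force: [0.2, 0.2, -2.1]
gripper_width: 0.289
grasp_force: 59.3
```

Request:
apply_moves([
  {"jaw": 1,"dx": 4,"dy": -7,"dz": 0,"turn": 0},
  {"jaw": 1,"dx": 6,"dy": -13,"dz": 0,"turn": 0},
  {"jaw": 1,"dx": 8,"dy": -20,"dz": 0,"turn": 0},
  {"jaw": 1,"dx": 10,"dy": -27,"dz": 0,"turn": 0},
  {"jaw": 1,"dx": 10,"dy": -34,"dz": 0,"turn": 0},
])

```text
time: 16.0
tool_pos: [0.5208, 0.0251, 0.2248]
tool_rot: [-0.0, -0.001, 1.0, -0.0]
contact_force: [0.0, 0.4, -1.7]
gripper_width: 0.288
grasp_force: 59.3
```

```bash
python3 chk.py; python3 fit.py; python3 plan.py $(python3 -c "
from h import *
print(state()['time'],.522,.025)") 30 3
```

```text
16.0 [3.079e+00 6.400e-02 1.850e+02] tool [0.5208 0.0251 0.2248] pred [0.5219 0.0264] meas [0.5159 0.0306] off mm [ 4.9 -5.5]
[ 3.3686e+00  1.7748e+00  7.6690e-01 -8.0000e-04  4.6000e-03  2.2000e-03
 -1.3000e-03] rms 1.3791003943617817 mm
[(4.2, np.float64(1.98)), (8.3, np.float64(1.77)), (10, np.float64(1.69)), (18, np.float64(1.34)), (20, np.float64(1.26))]
max step 11.2
[(0, -2), (-2, -12), (-4, -23), (-8, -29), (-11, -35)]
[(-5, -6), (-10, -10), (-15, -15), (-21, -18), (-28, -21)]
[(-6, -2), (-13, -3), (-20, -4), (-27, -4), (-33, -3)]
[(-7, 2), (-13, 5), (-19, 8), (-25, 12), (-30, 16)]
[(-4, 5), (-8, 11), (-12, 16), (-14, 23), (-16, 29)]
[(-1, 7), (-2, 13), (-2, 20), (-1, 26), (1, 33)]
end [0.639 0.044] t 18.55 om 1.315877301413932
```

Request:
apply_moves([
  {"jaw": 1,"dx": 0,"dy": -3,"dz": 0,"turn": 0},
  {"jaw": 1,"dx": -2,"dy": -12,"dz": 0,"turn": 0},
  {"jaw": 1,"dx": -4,"dy": -22,"dz": 0,"turn": 0},
  {"jaw": 1,"dx": -8,"dy": -29,"dz": 0,"turn": 0},
  {"jaw": 1,"dx": -11,"dy": -35,"dz": 0,"turn": 0},
])

```text
time: 16.47
tool_pos: [0.5325, -0.0102, 0.2248]
tool_rot: [0.0, -0.0, 1.0, -0.0]
contact_force: [0.3, 0.4, -1.9]
gripper_width: 0.289
grasp_force: 59.3
```

Request:
apply_moves([
  {"jaw": 1,"dx": -5,"dy": -6,"dz": 0,"turn": 0},
  {"jaw": 1,"dx": -10,"dy": -10,"dz": 0,"turn": 0},
  {"jaw": 1,"dx": -15,"dy": -15,"dz": 0,"turn": 0},
  {"jaw": 1,"dx": -21,"dy": -18,"dz": 0,"turn": 0},
  {"jaw": 1,"dx": -28,"dy": -21,"dz": 0,"turn": 0},
])

```text
time: 16.88
tool_pos: [0.5607, -0.0304, 0.2247]
tool_rot: [-0.0, -0.001, 1.0, 0.0]
contact_force: [0.9, -0.1, -1.8]
gripper_width: 0.291
grasp_force: 59.3
```

Request:
apply_moves([
  {"jaw": 1,"dx": -6,"dy": -2,"dz": 0,"turn": 0},
  {"jaw": 1,"dx": -13,"dy": -3,"dz": 0,"turn": 0},
  {"jaw": 1,"dx": -20,"dy": -4,"dz": 0,"turn": 0},
  {"jaw": 1,"dx": -27,"dy": -4,"dz": 0,"turn": 0},
  {"jaw": 1,"dx": -33,"dy": -3,"dz": 0,"turn": 0},
])

```text
time: 17.3
tool_pos: [0.5939, -0.033, 0.2247]
tool_rot: [0.0, -0.001, 1.0, -0.0]
contact_force: [0.3, -0.0, -1.2]
gripper_width: 0.295
grasp_force: 59.3
```

Request:
apply_moves([
  {"jaw": 1,"dx": -7,"dy": 2,"dz": 0,"turn": 0},
  {"jaw": 1,"dx": -13,"dy": 5,"dz": 0,"turn": 0},
  {"jaw": 1,"dx": -19,"dy": 8,"dz": 0,"turn": 0},
  {"jaw": 1,"dx": -25,"dy": 12,"dz": 0,"turn": 0},
  {"jaw": 1,"dx": -30,"dy": 16,"dz": 0,"turn": 0},
])

```text
time: 17.72
tool_pos: [0.6237, -0.0165, 0.2248]
tool_rot: [0.0, -0.001, 1.0, 0.0]
contact_force: [-0.7, -0.2, -2.6]
gripper_width: 0.285
grasp_force: 59.3
```

Request:
apply_moves([
  {"jaw": 1,"dx": -4,"dy": 5,"dz": 0,"turn": 0},
  {"jaw": 1,"dx": -8,"dy": 11,"dz": 0,"turn": 0},
  {"jaw": 1,"dx": -12,"dy": 16,"dz": 0,"turn": 0},
  {"jaw": 1,"dx": -14,"dy": 23,"dz": 0,"turn": 0},
  {"jaw": 1,"dx": -16,"dy": 29,"dz": 0,"turn": 0},
])

```text
time: 18.13
tool_pos: [0.6392, 0.0128, 0.2247]
tool_rot: [-0.0, -0.001, 1.0, 0.0]
contact_force: [-0.0, -0.4, -1.4]
gripper_width: 0.289
grasp_force: 59.3
```

Request:
apply_moves([
  {"jaw": 1,"dx": -1,"dy": 7,"dz": 0,"turn": 0},
  {"jaw": 1,"dx": -2,"dy": 13,"dz": 0,"turn": 0},
  {"jaw": 1,"dx": -2,"dy": 20,"dz": 0,"turn": 0},
  {"jaw": 1,"dx": -1,"dy": 26,"dz": 0,"turn": 0},
  {"jaw": 1,"dx": 1,"dy": 33,"dz": 0,"turn": 0},
])

```text
time: 18.55
tool_pos: [0.6379, 0.0456, 0.2248]
tool_rot: [0.0, -0.001, 1.0, -0.0]
contact_force: [-0.0, -0.5, -1.6]
gripper_width: 0.289
grasp_force: 59.3
```

```bash
python3 chk.py; python3 fit.py; python3 plan.py $(python3 -c "
from h import *
print(state()['time'],.639,.044)") 30 3
```

```text
18.55 [2.41e-01 6.10e-02 1.79e+02] tool [0.6379 0.0456 0.2248] pred [0.6394 0.0422] meas [0.6394 0.0411] off mm [-1.5  4.5]
[ 3.3694e+00  1.7749e+00  7.7090e-01 -8.0000e-04  4.6000e-03  2.2000e-03
 -1.3000e-03] rms 1.3553324890591405 mm
[(4.2, np.float64(1.98)), (8.3, np.float64(1.77)), (10, np.float64(1.69)), (18, np.float64(1.34)), (20, np.float64(1.26))]
max step 10.6
[(1, 2), (5, 11), (11, 20), (15, 24), (20, 29)]
[(6, 3), (11, 6), (17, 9), (23, 11), (30, 12)]
[(6, 0), (12, 0), (19, -1), (25, -3), (31, -5)]
[(5, -3), (11, -6), (16, -10), (20, -14), (24, -19)]
[(4, -5), (6, -11), (9, -16), (10, -22), (12, -28)]
[(0, -6), (0, -12), (-1, -18), (-2, -24), (-4, -30)]
end [0.526 0.003] t 21.1 om 1.2114709819409226
```

Request:
apply_moves([
  {"jaw": 1,"dx": 1,"dy": 2,"dz": 0,"turn": 0},
  {"jaw": 1,"dx": 5,"dy": 11,"dz": 0,"turn": 0},
  {"jaw": 1,"dx": 10,"dy": 19,"dz": 0,"turn": 0},
  {"jaw": 1,"dx": 15,"dy": 24,"dz": 0,"turn": 0},
  {"jaw": 1,"dx": 20,"dy": 29,"dz": 0,"turn": 0},
])

```text
time: 19.02
tool_pos: [0.6173, 0.0747, 0.2248]
tool_rot: [-0.0, -0.001, 1.0, -0.0]
contact_force: [0.6, 0.2, -2.3]
gripper_width: 0.285
grasp_force: 59.3
```

Request:
apply_moves([
  {"jaw": 1,"dx": 6,"dy": 3,"dz": 0,"turn": 0},
  {"jaw": 1,"dx": 11,"dy": 6,"dz": 0,"turn": 0},
  {"jaw": 1,"dx": 17,"dy": 9,"dz": 0,"turn": 0},
  {"jaw": 1,"dx": 23,"dy": 11,"dz": 0,"turn": 0},
  {"jaw": 1,"dx": 30,"dy": 12,"dz": 0,"turn": 0},
])

```text
time: 19.43
tool_pos: [0.5873, 0.0862, 0.2248]
tool_rot: [0.0, -0.001, 1.0, -0.0]
contact_force: [-0.4, 0.3, -1.7]
gripper_width: 0.294
grasp_force: 59.3
```

Request:
apply_moves([
  {"jaw": 1,"dx": 6,"dy": 0,"dz": 0,"turn": 0},
  {"jaw": 1,"dx": 12,"dy": 0,"dz": 0,"turn": 0},
  {"jaw": 1,"dx": 19,"dy": -1,"dz": 0,"turn": 0},
  {"jaw": 1,"dx": 25,"dy": -3,"dz": 0,"turn": 0},
  {"jaw": 1,"dx": 31,"dy": -5,"dz": 0,"turn": 0},
])

```text
time: 19.85
tool_pos: [0.5563, 0.0806, 0.2248]
tool_rot: [0.0, -0.001, 1.0, -0.0]
contact_force: [0.2, -0.4, -2.4]
gripper_width: 0.286
grasp_force: 59.3
```

Request:
apply_moves([
  {"jaw": 1,"dx": 5,"dy": -3,"dz": 0,"turn": 0},
  {"jaw": 1,"dx": 11,"dy": -6,"dz": 0,"turn": 0},
  {"jaw": 1,"dx": 16,"dy": -10,"dz": 0,"turn": 0},
  {"jaw": 1,"dx": 20,"dy": -14,"dz": 0,"turn": 0},
  {"jaw": 1,"dx": 24,"dy": -19,"dz": 0,"turn": 0},
])

```text
time: 20.27
tool_pos: [0.5325, 0.0615, 0.2248]
tool_rot: [0.0, -0.001, 1.0, -0.0]
contact_force: [0.2, 0.5, -1.5]
gripper_width: 0.285
grasp_force: 59.3
```

Request:
apply_moves([
  {"jaw": 1,"dx": 4,"dy": -5,"dz": 0,"turn": 0},
  {"jaw": 1,"dx": 6,"dy": -11,"dz": 0,"turn": 0},
  {"jaw": 1,"dx": 9,"dy": -16,"dz": 0,"turn": 0},
  {"jaw": 1,"dx": 10,"dy": -22,"dz": 0,"turn": 0},
  {"jaw": 1,"dx": 12,"dy": -28,"dz": 0,"turn": 0},
])

```text
time: 20.68
tool_pos: [0.5209, 0.0332, 0.2248]
tool_rot: [0.0, -0.001, 1.0, -0.0]
contact_force: [1.4, 0.1, -2.1]
gripper_width: 0.29
grasp_force: 59.3
```

Request:
apply_moves([
  {"jaw": 1,"dx": 0,"dy": -6,"dz": 0,"turn": 0},
  {"jaw": 1,"dx": 0,"dy": -12,"dz": 0,"turn": 0},
  {"jaw": 1,"dx": -1,"dy": -18,"dz": 0,"turn": 0},
  {"jaw": 1,"dx": -2,"dy": -24,"dz": 0,"turn": 0},
  {"jaw": 1,"dx": -4,"dy": -30,"dz": 0,"turn": 0},
])

```text
time: 21.1
tool_pos: [0.5251, 0.0032, 0.2248]
tool_rot: [-0.0, -0.001, 1.0, -0.0]
contact_force: [0.2, 0.1, -2.6]
gripper_width: 0.286
grasp_force: 59.3
```

```bash
python3 chk.py
```

```text
21.1 [-2.83e+00  6.30e-02  1.93e+02] tool [0.5251 0.0032 0.2248] pred [0.5256 0.0043] meas [0.5196 0.0071] off mm [ 5.5 -3.9]
```

Request:
apply_moves([
  {"jaw": 1,"dx": 2,"dy": -12,"dz": -3,"turn": 0},
  {"jaw": 1,"dx": 5,"dy": -37,"dz": -8,"turn": 0},
  {"jaw": 1,"dx": 8,"dy": -68,"dz": -14,"turn": 0},
  {"jaw": 1,"dx": 11,"dy": -100,"dz": -18,"turn": 0},
  {"jaw": 1,"dx": 14,"dy": -132,"dz": -18,"turn": 0},
])

```text
time: 21.57
tool_pos: [0.5113, -0.13, 0.2444]
tool_rot: [0.001, -0.001, 1.0, -0.001]
contact_force: [0.0, -0.4, -1.9]
gripper_width: 0.289
grasp_force: 59.3
```

Request:
apply_moves([
  {"jaw": 1,"dx": 2,"dy": -32,"dz": 0,"turn": 0},
  {"jaw": 1,"dx": 5,"dy": -64,"dz": 0,"turn": 0},
  {"jaw": 1,"dx": 7,"dy": -96,"dz": 0,"turn": 0},
  {"jaw": 1,"dx": 9,"dy": -126,"dz": 0,"turn": 0},
  {"jaw": 1,"dx": 11,"dy": -152,"dz": 0,"turn": 0},
])

```text
time: 21.98
tool_pos: [0.4996, -0.2827, 0.243]
tool_rot: [0.0, -0.0, 1.0, -0.0]
contact_force: [-0.1, 0.0, -1.9]
gripper_width: 0.288
grasp_force: 59.3
```

Request:
apply_moves([
  {"jaw": 1,"dx": 1,"dy": -25,"dz": 0,"turn": 0},
  {"jaw": 1,"dx": 1,"dy": -38,"dz": 0,"turn": 0},
  {"jaw": 1,"dx": 1,"dy": -45,"dz": 0,"turn": 0},
  {"jaw": 1,"dx": 1,"dy": -45,"dz": 0,"turn": 0},
  {"jaw": 1,"dx": 1,"dy": -45,"dz": 0,"turn": 0},
])

```text
time: 22.4
tool_pos: [0.4995, -0.3245, 0.2427]
tool_rot: [-0.0, -0.001, 1.0, 0.0]
contact_force: [0.2, 0.2, -2.0]
gripper_width: 0.289
grasp_force: 59.4
```

Request:
apply_moves([
  {"jaw": 1,"dx": 0,"dy": 0,"dz": 0,"turn": 0},
  {"jaw": 1,"dx": 0,"dy": 0,"dz": 0,"turn": 0},
  {"jaw": 1,"dx": 0,"dy": 0,"dz": 0,"turn": 0},
  {"jaw": 1,"dx": 0,"dy": 0,"dz": 0,"turn": 0},
  {"jaw": 1,"dx": 0,"dy": 0,"dz": 0,"turn": 0},
])

```text
time: 22.82
tool_pos: [0.4995, -0.3246, 0.2428]
tool_rot: [0.0, -0.001, 1.0, -0.0]
contact_force: [0.5, -0.2, -1.4]
gripper_width: 0.292
grasp_force: 59.4
```

Run:
```python
from h import *
f=grab_frame("scene"); w=grab_frame("wrist"); print(state()["tool_pos"],state()["time"])
c=cv2.resize(f["pixels"][190:310,140:220,::-1],None,fx=5,fy=5,interpolation=2); cv2.imwrite("pics/ret.png",c)
P=state()["tool_pos"]; print(proj(f,[[P[0],P[1],P[2]-.1164],[P[0],P[1],.09]]))
```

```text
[ 0.49949102 -0.32491297  0.24280926] 22.9167
[[172.09497318 234.32810033]
 [174.06433861 248.14483659]]
```

View pics/ret.png

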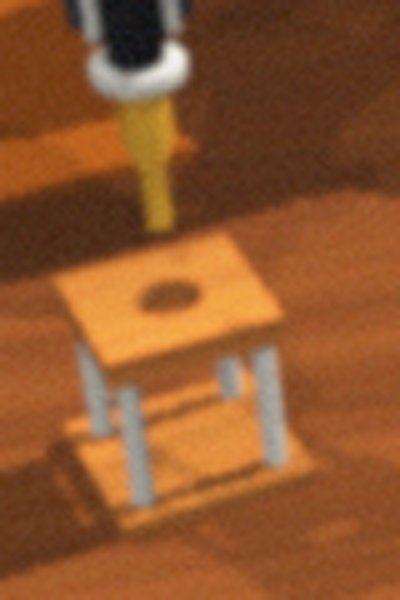

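The nozzle at (162,230) lines up over the hole at (169,296). I'll lower it, slowing at the end.

Request:
apply_moves([
  {"jaw": 1,"dx": -1,"dy": 0,"dz": 12,"turn": 0},
  {"jaw": 1,"dx": -1,"dy": 0,"dz": 26,"turn": 0},
  {"jaw": 1,"dx": -1,"dy": 0,"dz": 40,"turn": 0},
  {"jaw": 1,"dx": -1,"dy": 0,"dz": 50,"turn": 0},
  {"jaw": 1,"dx": -1,"dy": 0,"dz": 60,"turn": 0},
])

```text
time: 23.33
tool_pos: [0.4996, -0.3245, 0.1799]
tool_rot: [-0.001, -0.001, 1.0, 0.001]
contact_force: [0.3, -0.1, -1.8]
gripper_width: 0.291
grasp_force: 59.4
```

Request:
apply_moves([
  {"jaw": 1,"dx": 0,"dy": 0,"dz": 10,"turn": 0},
  {"jaw": 1,"dx": 0,"dy": 0,"dz": 20,"turn": 0},
  {"jaw": 1,"dx": 0,"dy": 0,"dz": 30,"turn": 0},
  {"jaw": 1,"dx": 0,"dy": 0,"dz": 40,"turn": 0},
  {"jaw": 1,"dx": 0,"dy": 0,"dz": 45,"turn": 0},
])

```text
time: 23.75
tool_pos: [0.4998, -0.3247, 0.1358]
tool_rot: [-0.001, -0.001, 1.0, 0.001]
contact_force: [-0.3, 0.3, -1.8]
gripper_width: 0.285
grasp_force: 59.4
```

Request:
apply_moves([
  {"jaw": 1,"dx": 0,"dy": 0,"dz": 2,"turn": 0},
  {"jaw": 1,"dx": 0,"dy": 0,"dz": 4,"turn": 0},
  {"jaw": 1,"dx": 0,"dy": 0,"dz": 5,"turn": 0},
  {"jaw": 1,"dx": 0,"dy": 0,"dz": 6,"turn": 0},
])

```text
time: 24.08
tool_pos: [0.5008, -0.3255, 0.1324]
tool_rot: [0.0, -0.001, 1.0, -0.0]
contact_force: [-0.2, 0.5, -2.5]
gripper_width: 0.291
grasp_force: 59.4
```

Request:
apply_moves([
  {"jaw": 1,"dx": 0,"dy": 0,"dz": 1,"turn": 0},
  {"jaw": 1,"dx": 0,"dy": 0,"dz": 1,"turn": 0},
  {"jaw": 1,"dx": 0,"dy": 0,"dz": 1,"turn": 0},
])

```text
time: 24.33
tool_pos: [0.5007, -0.3255, 0.1315]
tool_rot: [0.0, -0.001, 1.0, -0.0]
contact_force: [-1.1, -0.1, -0.9]
gripper_width: 0.291
grasp_force: 59.6
```

Request:
apply_moves([
  {"jaw": 1,"dx": 0,"dy": 0,"dz": 0.5,"turn": 0},
  {"jaw": 1,"dx": 0,"dy": 0,"dz": 0.5,"turn": 0},
])

```text
time: 24.5
tool_pos: [0.5008, -0.3255, 0.1314]
tool_rot: [0.0, -0.001, 1.0, -0.0]
contact_force: [-1.5, 0.9, 3.6]
gripper_width: 0.286
grasp_force: 59.8
```

Contact: the collar rests on the plate. I'll release and retreat.

Request:
apply_moves([
  {"jaw": 0.6,"dx": 0,"dy": 0,"dz": 0,"turn": 0},
  {"jaw": 0.4,"dx": 0,"dy": 0,"dz": 0,"turn": 0},
  {"jaw": 0.2,"dx": 0,"dy": 0,"dz": 0,"turn": 0},
  {"jaw": 0,"dx": 0,"dy": 0,"dz": 0,"turn": 0},
  {"jaw": 0,"dx": 0,"dy": 0,"dz": 0,"turn": 0},
])

```text
time: 24.92
tool_pos: [0.5003, -0.3251, 0.13]
tool_rot: [-0.0, -0.001, 1.0, 0.0]
contact_force: [0.0, 0.1, 0.2]
gripper_width: 0.944
grasp_force: 0.0
```

Request:
apply_moves([
  {"jaw": 0,"dx": 0,"dy": 0,"dz": 0,"turn": 0},
  {"jaw": 0,"dx": 0,"dy": 0,"dz": -10,"turn": 0},
  {"jaw": 0,"dx": 0,"dy": 0,"dz": -30,"turn": 0},
  {"jaw": 0,"dx": 0,"dy": 0,"dz": -60,"turn": 0},
  {"jaw": 0,"dx": 0,"dy": 0,"dz": -90,"turn": 0},
])

```text
time: 25.33
tool_pos: [0.4999, -0.3247, 0.2209]
tool_rot: [-0.001, -0.001, 1.0, 0.001]
contact_force: [1.0, -0.4, 0.2]
gripper_width: 1.002
grasp_force: 0.0
```

Request:
apply_moves([
  {"jaw": 0,"dx": 0,"dy": 0,"dz": -30,"turn": 0},
  {"jaw": 0,"dx": 20,"dy": 0,"dz": -50,"turn": 0},
  {"jaw": 0,"dx": 40,"dy": 0,"dz": -50,"turn": 0},
  {"jaw": 0,"dx": 60,"dy": 0,"dz": -50,"turn": 0},
  {"jaw": 0,"dx": 60,"dy": 0,"dz": -50,"turn": 0},
])

```text
time: 25.75
tool_pos: [0.4386, -0.3255, 0.2721]
tool_rot: [0.0, 0.0, 1.0, -0.001]
contact_force: [1.3, 0.5, 0.1]
gripper_width: 0.995
grasp_force: 0.0
```

Run:
```python
from h import *
f=grab_frame("scene"); s=cv2.resize(f["pixels"][210:300,145:210,::-1],None,fx=5.5,fy=5.5,interpolation=2)
t=grab_frame("top"); u=cv2.resize(t["pixels"][150:300,250:500,::-1],None,fx=1.7,fy=1.7,interpolation=2)
H=np.zeros((495,s.shape[1]+u.shape[1],3),np.uint8);H[:s.shape[0],:s.shape[1]]=s;H[:u.shape[0],s.shape[1]:]=u
cv2.imwrite("pics/end.png",H); print(H.shape,state()["time"],state()["tool_pos"],state()["gripper_width"])
```

```text
(495, 783, 3) 25.85 [ 0.44023064 -0.32535353  0.27114858] 1.001037621744704
```

View pics/end.png

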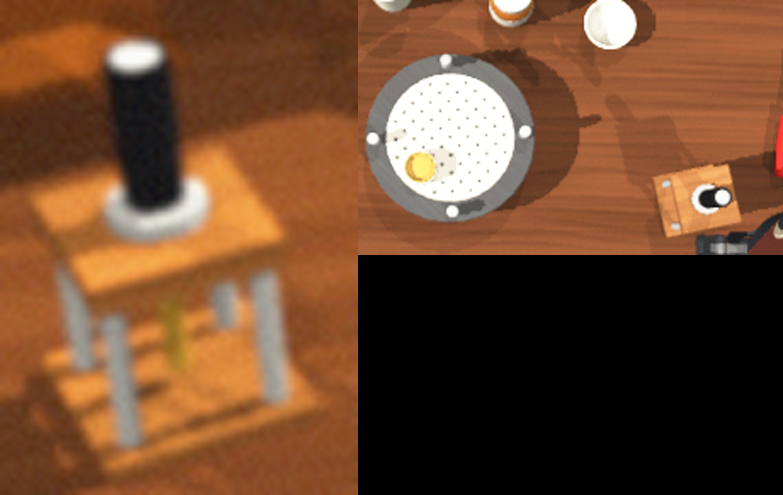

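The torch is upright in the stand with its collar flat on the plate at (157,208). The gripper is clear and the bystanders in the crop look unmoved. I'll hand it in.

```bash
python3 -c "
from plant import ticket
print(ticket.job_done())"
```

```text
the job is handed in; nothing more can be done
None
```

I did the job in the order asked and handed it in at about 26 s: I pushed the pan to about 2 rad/s (a turn in 3.2 s), followed the bezel for over seven seconds with the nozzle about 2.5 cm above the rim and within about 7 mm of its centre at each check, then set the torch back in its stand with the collar on the plate and let go; the verdict wasn't shown.

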